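# Hold the cover over the instrument housing, ready for its screws

### The job

Knock the spring pin that stands up out of the instrument housing fully home with the mallet, then put the mallet back down on the worktop, clear of the housing. Then pick up the blue cover plate by its black grip and hold it level over the housing, a centimetre or two above it and not touching it, with its four holes lined up so that every threaded hole shows wholly through its cover hole, ready for the screws. Finish while still holding the cover hovering there, and leave the petri dish, slide box, screwdriver and dust cap where they are.

Things in the scene. Friction and masses are not known exactly. Their poses are not given: they have to be found in the camera images.
- housing: Open grey metal instrument housing fixed to the worktop, 110 mm (its x) by 84 mm (its y), with a dark foot flange 4 mm wider all round; its top face is 35 mm above the worktop. Origin: centre of the underside; z up. Four 6 mm threaded holes in the top face at x +-44, y +-30 mm; a shallow pocket with a green circuit board in the middle; the spring pin at x +34, y 0. Seen from the robot its x axis points roughly straight ahead, within 0.35 rad.
- pin (a joint): How far the spring pin has been driven down, in m: 0 stands 14 mm proud of the top face, 0.014 is fully home (flush). Starts 0 to 4 mm down. It slides straight down against about 5 N of friction and stays where it is left.
- pin_top (a point): Centre of the upper end of the spring pin: dark upright steel pin, 10 mm diameter.
- thread0 (a point): Mouth of the threaded hole at x +44, y +30 mm of the housing, on its top face.
- thread2 (a point): Mouth of the threaded hole at x -44, y -30 mm of the housing, on its top face.
- cover: Blue cover plate lying loose and flat on the worktop, 110 mm (its x) by 84 mm (its y) by 5 mm, about 0.25 kg, with four 14 mm through holes at x +-44, y +-30 mm. Origin: centre of the underside; z up. In the middle of its top a black grip rib, 60 mm along x, 14 mm thick along y, rising to 45 mm above the underside; round the rib's foot a plinth 72 by 26 mm that rises to 8 mm above the underside. Either way round (turned by half a turn) fits the housing.
- hole0 (a point): Lower mouth of the cover hole at x +44, y +30 mm of the cover.
- hole2 (a point): Lower mouth of the cover hole at x -44, y -30 mm of the cover.
- mallet: Soft-faced mallet, about 0.4 kg, standing on one face of its head with the handle level. Head: upright cylinder 80 mm high, orange faces 40 mm in diameter at both ends, steel between them. Black handle of flat-sided section, 18 mm thick and 22 mm high, its middle 42 mm above the lower face, from 27 to 132 mm from the head's axis towards the mallet's -x. It points roughly to the robot. Balance point within 11 mm of the head's axis. Origin: centre of the lower face; z up.
- mallet_head (a point): Centre of the mallet's head, 40 mm above its lower face.
- mallet_grip (a point): Point in the handle 50 mm from the head's axis and 42 mm above the lower face, a good place to grip across the 18 mm (along the mallet's y).
- petri_dish: Closed petri dish, 60 mm diameter, 15 mm high, loose; a bystander. Origin: centre of the underside.
- slide_box: Beige slide box, 63 x 86 x 34 mm, loose; a bystander. Origin: centre of the underside.
- screwdriver: Screwdriver with orange handle, 170 mm long, loose; a bystander. Origin: middle of its length, underside.
- dust_cap: Small black round cap, 38 mm diameter, 13 mm high, loose; a bystander. Origin: centre of the underside.
Not all that is in view belongs to the job. There is more than one size of the cover; the one meant has the size given above.

How it is judged:
By the outcome, as a careful person would: the job done as asked, in the order asked, and still so for the second after the job is handed in, while the arm keeps its last pose, push and grip.
It also fails if it takes over 48 s, if anything falls off the work surface, if the arm or the gripper's body presses on something with over 40 N, if the wrist force passes 120 N, or if a joint passes its speed limit or range.

### The arm

A 7-joint arm with a two-finger parallel gripper is mounted at the origin on a cart in front of the work surface, level with it; the furniture and walls round the work are solid. World frame = base frame: x ahead of the robot, y to its left, z up, the work surface at z = 0. Lengths are in m, angles in rad, forces in N, time in s.
With the tool pointing down it reaches from about 0.4 to 0.85 m from the base axis. Payload 6.9 kg.
Tool frame: the origin (TCP) lies midway between the tips of the shut fingers; the grasp point (between the pads) lies 19 mm behind it (pinch_z is the distance from the TCP to the grasp point, in m); z points along the fingers, y is the line along which they close (so a half turn about z gives the same grasp; the last joint's range is limited). The gripper opens to 85 mm and grips with 20 to 120 N. Pads are 22 mm wide; open, the fingers measure 114 mm over their backs; the gripper's body (76 mm by 85 mm) begins 54 mm behind the grasp point. The pads swing forward as they close: fully open they stand 13 mm farther back than shut.
Start: joints at [1.395, 0.507, -0.238, 1.5, 0.126, 1.149, -0.155], TCP at [0.174, -0.6, 0.231] pointing down, gripper open.
Joint ranges: [-3.08, 3.08], [-0.24, 2.05], [-1.43, 1.35], [0, 2.5], [-1.52, 4.66], [0.17, 1.96], [-2.89, 2.89]. Speed limits (rad/s): [2.39, 2.39, 3.14, 3.14, 3.14, 3.14, 3.14].

### API

Orientations are given as a unit quaternion [x, y, z, w].
In Python, from cell import state, capture, hand_in, pinch_z gives the robot as it stands. The module is installed in compiled form; this text tells all that it offers.
- The arm moves only by the tool arm_command, never from a script. Its argument "steps" is a list that holds one entry, the list of rows, each a list of 5 numbers: the finger opening in cm, from 0 to 8.54, then the shift along the tool's x, y, z in cm, then the turn about the tool's z in degrees. A call has 1 to 8 rows; each row shifts and turns the commanded pose from where the row before left it, along the tool's axes as they then stand; what a row does not reach is not made up. A row lasts 1/10 s, in which the tool goes at most 50 mm and 8.59 degrees, less where a joint would pass 70% of its speed; a pose out of reach is approached as far as the arm can. A call is refused whole if a number of a shift passes 5 or a number of a turn 8.59, either way. A call with a gripper value outside its range is refused whole. The fingers move at their own pace and stop on an object; "force" is the grip in N (left out, the last holds). Time passes only in rows, so rows that do not move let the fingers close. It gives the time, the measured TCP pose, the force, the opening and the grip force at its end, in the units of the state.
- state(): the state, without advancing time (a new reading comes with each control period).
- capture(name): name is "scene" or "top" or "wrist"; returns a dict with "color" (384x512x3 uint8, red, green, blue), "fx", "fy", "cx", "cy" (pixels), "R" (3x3) and "t" (3): a world point X has camera coordinates R X + t. Camera axes: x right, y down, z forward; pixel columns grow to the right and rows downward; lengths in m; the calibration is good to about 2 mm. A picture is of the moment at which its call begins. There is no depth.
- hand_in(): hands the job in; it is judged then, once.
The state is a dict: "t": time; "qpos": joint angles; "qvel": joint speeds; "joint_torque": joint torques, N m; "ee_pos": TCP position; "ee_rot": TCP orientation; "wrist_force": force on the tool from outside, world axes, zero at the start; "moment": the same for the moment, N m; "grip_width": finger opening in m; "gripper_force": force on a finger pad.
Only numpy, scipy, OpenCV 4.12 (cv2) and the standard library are available. Lean on these libraries where they do the work, as an engineer would, in place of code of your own. Each camera call takes 0.05 s, during which the arm holds its last target. There are 200 camera calls.

## Working session

There is one attempt and no reset: what is moved stays moved. The work goes in short steps, Python scripts to look and compute and a tool call to move; the robot and the scene stay as the last step left them, time stands still between calls to the robot, and variables do not carry over. Pictures are saved under pics/ and viewed, at most 10 in all, crops included, and the job is handed in when it is done.

Besides the shell and the picture viewer there is one more tool, called after "Call:" as name(argument=value, ...), one argument or row to a line, values as JSON. arm_command: Moves the arm, as the interface text tells. Its arguments: {"type":"object","properties":{"steps":{"type":"array","items":{"type":"array","items":{"type":"array","items":{"type":"number"}}}},"force":{"type":"number"}},"required":["steps"]}

```bash
mkdir -p pics; cat > h.py <<'E'
import numpy as np, cv2
from cell import state, capture, hand_in, pinch_z
def shot(n,f):
    c=capture(n); cv2.imwrite(f'pics/{f}.png',c['color'][...,::-1]); np.savez(f'pics/{f}.npz',**c); return c
def load(f): return dict(np.load(f'pics/{f}.npz'))
def ray(c,u,v,z):
    d=c['R'].T@np.array([(u-c['cx'])/c['fx'],(v-c['cy'])/c['fy'],1]); o=-c['R'].T@c['t']
    return o+d*(z-o[2])/d[2]
def proj(c,X):
    p=c['R']@np.asarray(X,float)+c['t']; return np.array([c['fx']*p[0]/p[2]+c['cx'],c['fy']*p[1]/p[2]+c['cy']])
E
python3 - <<'E'
from h import *
a=shot('scene','s0');b=shot('top','t0')
s=state();print(s['t'],s['ee_pos'],s['ee_rot'],s['grip_width'],pinch_z)
for c in(a,b):print(c['fx'],-c['R'].T@c['t'],c['R'].round(2).tolist())
E
```

```text
0.1 [ 0.17359946 -0.59993625  0.23053111] [ 9.90089575e-01  1.40435017e-01 -1.40191829e-04 -7.86926779e-04] 0.08542689778338451 0.0187
381.4529680899412 [-0.14997006  0.65036306  0.85206879] [[-0.54, -0.84, 0.01], [-0.58, 0.36, -0.73], [0.61, -0.4, -0.68]]
395.5787991141713 [0.48725296 0.15946221 1.22889912] [[-0.0, -1.0, -0.01], [-1.0, 0.0, -0.06], [0.06, 0.01, -1.0]]
```

View pics/t0.png

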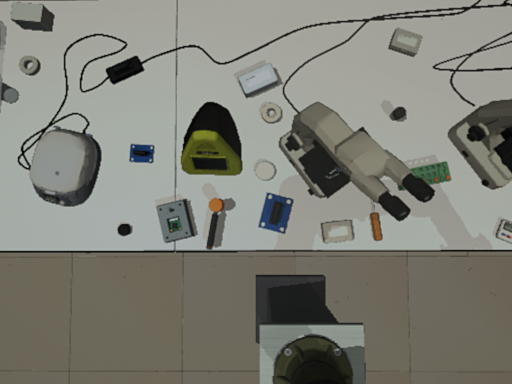

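View pics/s0.png

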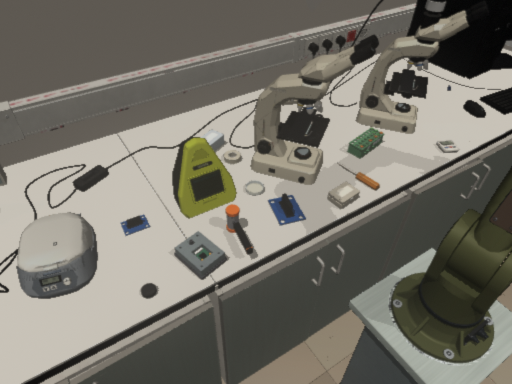

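```bash
python3 - <<'E'
from h import *
c=load('t0');im=c['color'][180:260,150:310,::-1]
cv2.imwrite('pics/t0c.png',cv2.resize(im,None,fx=5,fy=5,interpolation=cv2.INTER_CUBIC))
for n,u,v,z in[('housing',178,222,.035),('head',216,205,.08),('cover',276,212,.005),('small',142,153,.005),('edge',250,250,0)]:print(n,ray(c,u,v,z).round(3))
E
```

```text
housing [0.461 0.403 0.035]
head [0.511 0.284 0.08 ]
cover [0.49  0.106 0.005]
small [0.676 0.524 0.005]
edge [0.373 0.187 0.   ]
```

View pics/t0c.png

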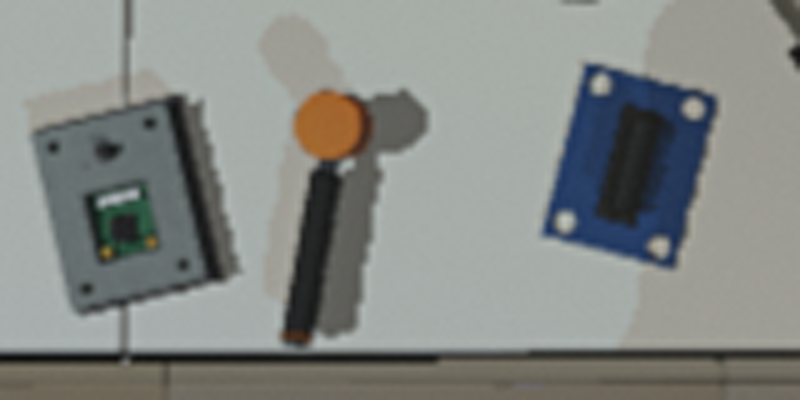

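```bash
cat >> h.py <<'E'
def fit(L,W):
    L=np.array(L,float);W=np.array(W)[:,:2];l=L.mean(0);w=W.mean(0);A=L-l;B=W-w
    th=np.arctan2((A[:,0]*B[:,1]-A[:,1]*B[:,0]).sum(),(A*B).sum());R=np.array([[np.cos(th),-np.sin(th)],[np.sin(th),np.cos(th)]])
    return w-R@l,th,(B-A@R.T)*1000
E
python3 - <<'E'
from h import *
c=load('t0');P=lambda p,z:ray(c,150+p[0]/5-.4,180+p[1]/5-.4,z)
L=[(.044,.03),(.044,-.03),(-.044,.03),(-.044,-.03)]
for n,q,z in[('housing',[(53,147),(149,123),(86,289),(183,265)],.035),('cover',[(601,84),(693,109),(565,221),(659,246)],.003)]:
    o,th,r=fit(L,[P(p,z) for p in q]);print(n,o.round(4),np.degrees(th).round(2),r.round(1).tolist())
    if z>.03:
        R=np.array([[np.cos(th),-np.sin(th)],[np.sin(th),np.cos(th)]]);pin=o+R@[.034,0];print('pin',pin,[(proj(c,[*pin,zz])-[150,180])*5+2 for zz in(.035,.049)])
h=P((331,125),.08);e=P((296,338),.053-.0);s=P((326,170),.053);print(h,e,s,np.degrees(np.arctan2(*(s-e)[1::-1])),np.linalg.norm((h-e)[:2]))
s=state();R=__import__('scipy.spatial.transform',fromlist=['Rotation']).Rotation.from_quat(s['ee_rot']).as_matrix();print(R.round(3))
E
```

```text
housing [0.4646 0.4177] 13.82 [[0.0, -0.1], [-0.0, 0.1], [0.0, 0.1], [-0.1, -0.1]]
pin [0.49758508 0.42586132] [array([104.82887538, 151.08812377]), array([ 99.61841211, 150.90273452])]
cover [0.4883 0.1076] -14.89 [[-0.1, -0.4], [-0.4, 0.8], [0.3, -0.3], [0.2, -0.1]]
[0.51189454 0.28408936 0.08      ] [0.38671074 0.30740497 0.053     ] [0.48576352 0.28992253 0.053     ] -10.009404565207616 0.1273365694093466
[[ 0.961  0.278 -0.   ]
 [ 0.278 -0.961  0.002]
 [-0.    -0.002 -1.   ]]
```

```bash
python3 - <<'E'
from h import *
a=load('s0');b=load('t0')
for z in(.2,.25,.3,.35):
    print(z,[(ray(b,u,v,z)[:2].round(3),proj(a,ray(b,u,v,z)).round(0)) for u,v in((398,210),(424,192))])
im=a['color'][0:150,220:420,::-1]
cv2.imwrite('pics/s0c.png',cv2.resize(im,None,fx=4,fy=4,interpolation=cv2.INTER_CUBIC))
E
```

```text
0.2 [(array([ 0.494, -0.2  ]), array([370., 125.])), (array([ 0.54 , -0.269]), array([375., 112.]))]
0.25 [(array([ 0.493, -0.183]), array([370., 112.])), (array([ 0.537, -0.248]), array([375., 100.]))]
0.3 [(array([ 0.493, -0.165]), array([369.,  99.])), (array([ 0.535, -0.227]), array([374.,  87.]))]
0.35 [(array([ 0.493, -0.148]), array([369.,  84.])), (array([ 0.532, -0.206]), array([374.,  74.]))]
```

View pics/s0c.png

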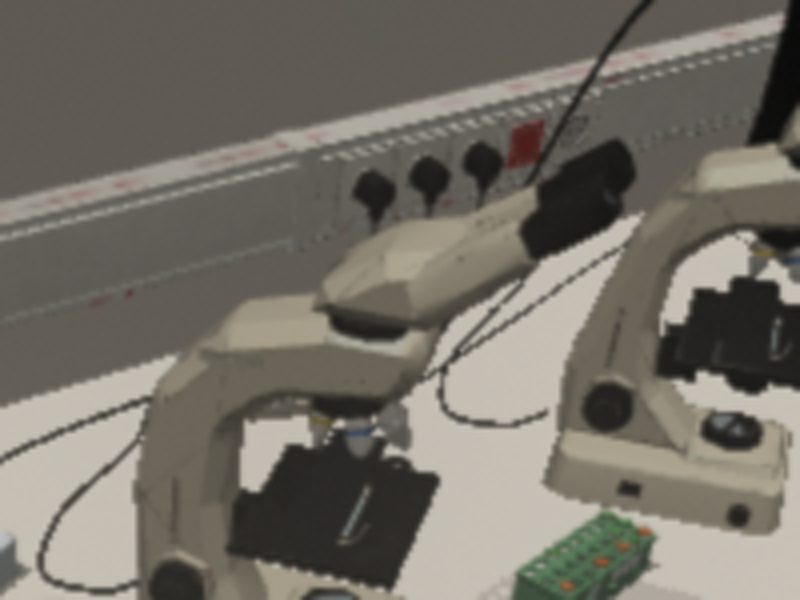

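Call:
arm_command(
  steps=[
    [[8.5,0,0,0,8.05],[8.5,0,0,0,8.05],[8.5,1.5,-4.5,0,0],[8.5,1.5,-4.5,0,0],[8.5,1.5,-4.5,0,0],[8.5,1.5,-4.5,0,0],[8.5,1.5,-4.5,0,0],[8.5,1.5,-4.5,0,0]],
  ],
  force=100,
)

```text
t: 0.9
ee_pos: [0.2637, -0.3283, 0.2311]
ee_rot: [1.0, 0.0, -0.0, -0.0]
wrist_force: [1.5, -0.3, 0.9]
grip_width: 0.0847
gripper_force: 0.0
```

Call:
arm_command(
  steps=[
    [[8.5,1.5,-4.5,0,0],[8.5,1.5,-4.5,0,0],[8.5,1.5,-4.5,0,0],[8.5,1.5,-4.5,0,0],[8.5,1.0,-4.5,0,0]],
  ],
)

```text
t: 1.4
ee_pos: [0.3339, -0.1033, 0.2314]
ee_rot: [1.0, 0.0, 0.0, 0.0]
wrist_force: [1.5, 0.3, -1.2]
grip_width: 0.0847
gripper_force: 0.0
```

```bash
python3 -c "
from h import *
s=state();print(s['qpos'],s['ee_pos'],s['wrist_force'])"
```

```text
[ 0.65880656  0.08449804 -0.46643249  2.13690686  0.04748656  0.92890855
 -1.40453642] [ 0.33385631 -0.10329815  0.23142081] [ 1.54615093  0.27298073 -1.21772136]
```

Call:
arm_command(
  steps=[
    [[8.5,0.8,-5,0,0],[8.5,1.0,-5,0,0],[8.5,1.5,-5,0,0],[8.5,1.8,-5,0,0],[8.5,2.0,-5,0,0],[8.5,2.0,-5,0,0],[8.5,2.0,-5,0,5.2],[8.5,1.4,-4.8,0,5.2]],
  ],
)

```text
t: 2.2
ee_pos: [0.4566, 0.2756, 0.2308]
ee_rot: [0.996, -0.092, -0.0, 0.0]
wrist_force: [0.6, -1.0, 0.3]
grip_width: 0.0851
gripper_force: 0.0
```

```bash
cat >> h.py <<'E'
from scipy.spatial.transform import Rotation
def go(x,y,z,yaw=None):
    "cm in tool axes (as now) and degrees to reach the TCP target"
    s=state();R=Rotation.from_quat(s['ee_rot']).as_matrix();d=R.T@(np.array([x,y,z])-s['ee_pos'])*100
    yw=np.degrees(np.arctan2(R[1,0],R[0,0]));print('tcp',np.round(s['ee_pos'],4),'yaw',yw.round(2),'tilt',np.degrees(np.arccos(-R[2,2])).round(2),'d',d.round(2),'turn',None if yaw is None else ((yw-yaw+90)%180-90).round(2),'F',np.round(s['wrist_force'],1),'t',s['t'],'w',s['grip_width'])
E
python3 - <<'E'
from h import *
go(.4627,.2931,.023,-10.4)
c=shot('wrist','w0')
print([proj(c,p).round(0) for p in([.5119,.2841,.08],[.4627,.2931,.053],[.382,.308,.053])])
E
```

```text
tcp [0.4566 0.2756 0.2308] yaw -10.59 tilt 0.05 d [ 0.29 -1.85 20.77] turn -0.19 F [ 0.6 -1.   0.3] t 2.2 w 0.08506030359915641
[array([235., 131.]), array([237., 173.]), array([238., 235.])]
```

View pics/w0.png

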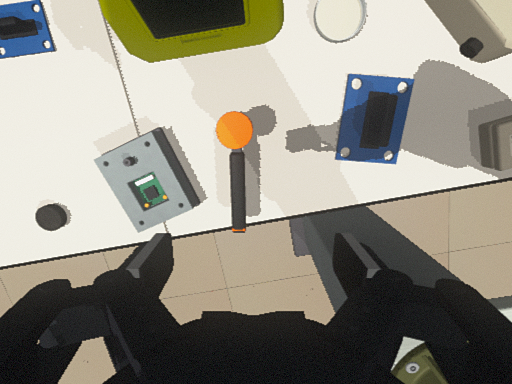

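Call:
arm_command(
  steps=[
    [[5,0.3,-1.85,3,0],[5,0,0,4.5,0],[5,0,0,4.5,0],[5,0,0,4,0],[5,0,0,2.5,0],[5,0,0,1.5,0],[5,0,0,0.8,0],[5,0,0,0,0]],
  ],
)

```text
t: 3.05
ee_pos: [0.4619, 0.2913, 0.0224]
ee_rot: [0.996, -0.09, -0.001, 0.001]
wrist_force: [-1.1, 0.3, 0.6]
grip_width: 0.0502
gripper_force: 0.0
```

```bash
python3 - <<'E'
from h import *
go(.4627,.2931,.023,-10.4)
E
```

```text
tcp [0.4619 0.2913 0.0224] yaw -10.34 tilt 0.11 d [ 0.05 -0.19 -0.06] turn 0.06 F [-1.1  0.3  0.6] t 3.05 w 0.050196531760173316
```

Call:
arm_command(
  steps=[
    [[5,0,-0.15,0,0],[1,0,0,0,0],[1,0,0,0,0],[1,0,0,0,0],[1,0,0,0,0],[1,0,0,0,0]],
  ],
  force=110,
)

```text
t: 3.65
ee_pos: [0.4632, 0.2936, 0.0243]
ee_rot: [0.996, -0.09, 0.001, -0.001]
wrist_force: [-0.6, 0.9, 5.0]
grip_width: 0.0164
gripper_force: 107.0
```

Call:
arm_command(
  steps=[
    [[1,0,0,-0.5,0],[1,0,0,-1.5,0],[1,0,0,-3,0],[1,0,0,-3,0],[1,0,0,-2,0],[1,0,0,0,0]],
  ],
)

```text
t: 4.25
ee_pos: [0.4636, 0.2939, 0.1258]
ee_rot: [0.996, -0.09, 0.002, -0.001]
wrist_force: [1.0, 0.6, -3.5]
grip_width: 0.0164
gripper_force: 107.8
```

```bash
python3 - <<'E'
from h import *
go(.4489,.4354,.125,-10.4)
c=shot('scene','s1'); im=c['color'][130:280,130:330,::-1]
cv2.imwrite('pics/s1c.png',cv2.resize(im,None,fx=4,fy=4,interpolation=cv2.INTER_CUBIC))
E
```

```text
tcp [0.4636 0.2939 0.1258] yaw -10.38 tilt 0.24 d [ -3.99 -13.65   0.1 ] turn 0.02 F [ 1.   0.6 -3.5] t 4.25 w 0.016414764022279947
```

View pics/s1c.png

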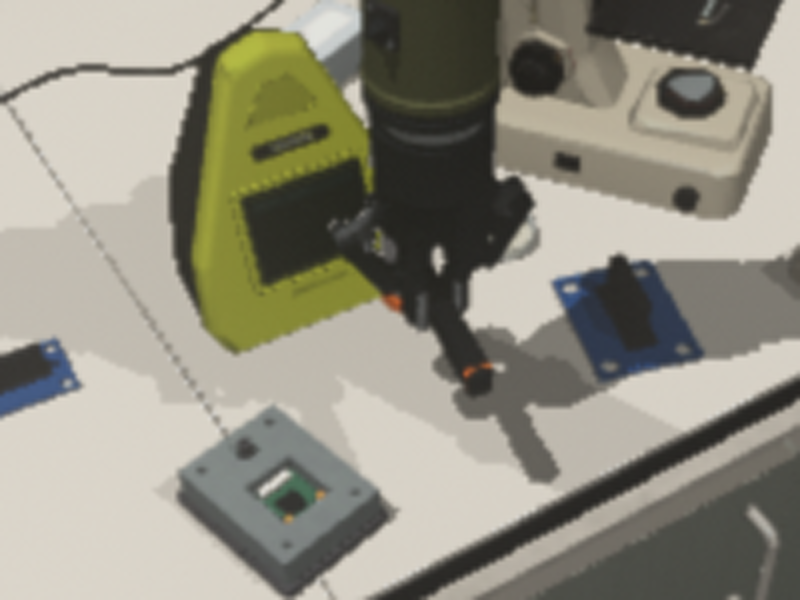

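Call:
arm_command(
  steps=[
    [[1,-0.5,-1.5,0,0],[1,-0.8,-2.9,0,0],[1,-0.8,-2.9,0,0],[1,-0.8,-2.9,0,0],[1,-0.7,-2.2,0,0],[1,-0.4,-1.25,0,0],[1,0,0,0,0]],
  ],
)

```text
t: 5.0
ee_pos: [0.4458, 0.437, 0.1219]
ee_rot: [0.996, -0.088, -0.001, 0.0]
wrist_force: [-0.9, -0.4, -3.8]
grip_width: 0.0164
gripper_force: 107.8
```

```bash
python3 - <<'E'
from h import *
go(.4489,.4354,.125,-10.4)
c=shot('top','t1'); im=c['color'][180:260,110:270,::-1]
cv2.imwrite('pics/t1c.png',cv2.resize(im,None,fx=5,fy=5,interpolation=cv2.INTER_CUBIC))
# orange blob predicted vs seen
print('pred head top',proj(c,[.4976,.4259,.18]))
w=shot('wrist','w1');h=cv2.cvtColor(w['color'],cv2.COLOR_RGB2HSV);m=cv2.inRange(h,(5,150,120),(20,255,255))
n,l,st,ce=cv2.connectedComponentsWithStats(m);print([(st[i],ce[i]) for i in range(1,n) if st[i,4]>60]);print('pred',proj(w,[.4976,.4259,.18]))
E
```

```text
tcp [0.4458 0.437  0.1219] yaw -10.15 tilt 0.12 d [ 0.34  0.1  -0.31] turn 0.25 F [-0.9 -0.4 -3.8] t 5.0 w 0.016369252259998406
pred head top [158.41581998 209.38026582]
[(array([  193,   105,   119,   119, 10839], dtype=int32), array([251.76759849, 163.88393763]))]
pred [251.32380533 168.35487524]
```

View pics/w1.png

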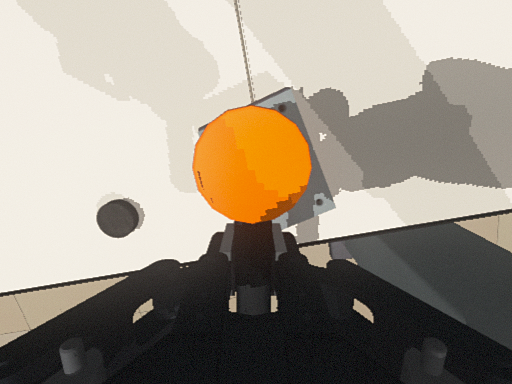

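Call:
arm_command(
  steps=[
    [[1,0.3,0.1,1,0.25],[1,0,0,2,0],[1,0,0,1.2,0],[1,0,0,0.7,0],[1,0,0,0.5,0],[1,0,0,0.4,0],[1,0,0,0,0]],
  ],
)

```text
t: 5.8
ee_pos: [0.4509, 0.4329, 0.0653]
ee_rot: [0.996, -0.093, 0.0, -0.0]
wrist_force: [0.1, 1.2, -4.0]
grip_width: 0.0167
gripper_force: 107.8
```

Call:
arm_command(
  steps=[
    [[1,-0.1,0,0.2,0],[1,0,0,0.2,0],[1,0,0,0.2,0],[1,0,0,0,0]],
  ],
)

```text
t: 6.2
ee_pos: [0.4504, 0.4336, 0.0595]
ee_rot: [0.996, -0.093, 0.001, -0.001]
wrist_force: [3.5, -1.0, 0.4]
grip_width: 0.0162
gripper_force: 108.5
```

```bash
python3 - <<'E'
from h import *
for i in range(1):
    go(.4489,.4354,.0593,-10.4)
c=shot('scene','s2'); im=c['color'][170:290,140:300,::-1]
cv2.imwrite('pics/s2c.png',cv2.resize(im,None,fx=5,fy=5,interpolation=cv2.INTER_CUBIC))
E
```

```text
tcp [0.4504 0.4336 0.0595] yaw -10.62 tilt 0.1 d [-0.18 -0.15  0.02] turn -0.22 F [ 3.5 -1.   0.4] t 6.2 w 0.01624268811537548
```

View pics/s2c.png

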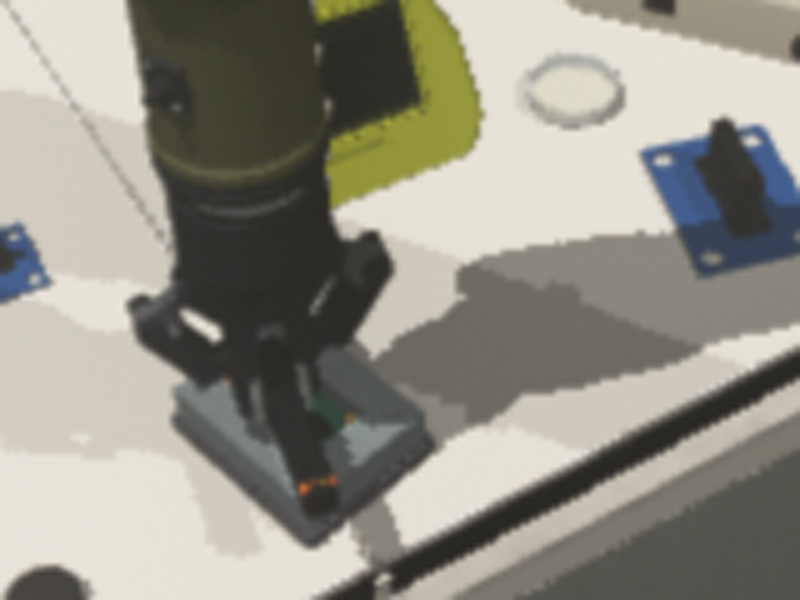

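Call:
arm_command(
  steps=[
    [[1,0,0,0.15,0],[1,0,0,0.15,0],[1,0,0,0,0]],
  ],
)

```text
t: 6.55
ee_pos: [0.4499, 0.4339, 0.059]
ee_rot: [0.996, -0.092, 0.001, -0.001]
wrist_force: [-3.7, -4.9, 20.2]
grip_width: 0.0164
gripper_force: 111.6
```

Call:
arm_command(
  steps=[
    [[1,0,0,0.15,0],[1,0,0,0.15,0],[1,0,0,0,0]],
  ],
)

```text
t: 6.85
ee_pos: [0.4489, 0.4349, 0.0577]
ee_rot: [0.996, -0.092, 0.001, -0.001]
wrist_force: [-8.8, -7.5, 33.5]
grip_width: 0.0167
gripper_force: 114.2
```

Call:
arm_command(
  steps=[
    [[1,0,0,-0.6,0],[1,0,0,-2,0],[1,0,0,-3,0],[1,0,0,-1.5,0],[1,0.5,2,0,0],[1,0.8,4,0,0],[1,1,4,0,0],[1,1,4,0,0]],
  ],
)

```text
t: 7.65
ee_pos: [0.4549, 0.2885, 0.1236]
ee_rot: [0.996, -0.092, -0.001, 0.0]
wrist_force: [1.2, 0.0, -2.7]
grip_width: 0.0161
gripper_force: 108.4
```

```bash
python3 - <<'E'
from h import *
go(.4632,.2786,.0243,-10.4)
c=shot('top','t2'); im=c['color'][190:250,130:230,::-1]
s=shot('scene','s3');i2=s['color'][210:290,150:250,::-1]
d=shot('wrist','w2')['color'][::1,::1,::-1]
cv2.imwrite('pics/m2.png',np.hstack([cv2.resize(im,(400,240)),cv2.resize(i2,(400,320))[:240]]))
cv2.imwrite('pics/m2.png',np.vstack([cv2.imread('pics/m2.png'),cv2.resize(d[0:300,0:512],(800,340))]))
E
```

```text
tcp [0.4549 0.2885 0.1236] yaw -10.52 tilt 0.12 d [1.02 0.82 9.92] turn -0.12 F [ 1.2  0.  -2.7] t 7.65 w 0.016149825321439847
```

View pics/m2.png

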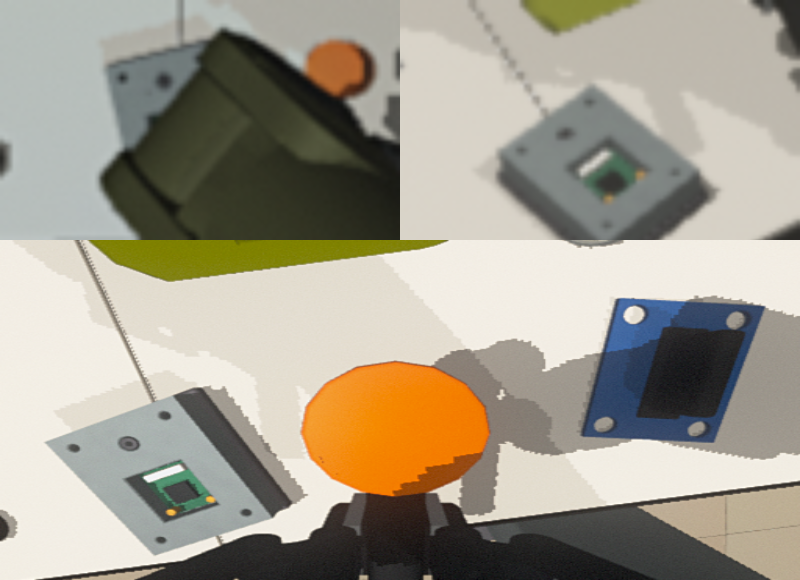

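Call:
arm_command(
  steps=[
    [[1,0.7,0.5,1,-0.1],[1,0.3,0.3,2.5,0],[1,0,0,2.5,0],[1,0,0,1.7,0],[1,0,0,1,0],[1,0,0,0.6,0],[1,0,0,0.4,0],[1,0,0,0,0]],
  ],
)

```text
t: 8.6
ee_pos: [0.4647, 0.2803, 0.0272]
ee_rot: [0.996, -0.091, -0.0, -0.0]
wrist_force: [0.6, 0.4, -3.4]
grip_width: 0.0162
gripper_force: 108.7
```

Call:
arm_command(
  steps=[
    [[1,0,0,0.15,0],[1,0,0,0,0]],
  ],
)

```text
t: 8.8
ee_pos: [0.465, 0.2801, 0.0263]
ee_rot: [0.996, -0.092, 0.0, -0.0]
wrist_force: [-0.6, 0.5, -3.8]
grip_width: 0.0164
gripper_force: 108.7
```

Call:
arm_command(
  steps=[
    [[1,0,0,0.1,0],[1,0,0,0.1,0],[1,0,0,0,0]],
  ],
)

```text
t: 9.1
ee_pos: [0.4647, 0.2799, 0.0238]
ee_rot: [0.996, -0.092, 0.0, -0.0]
wrist_force: [-1.1, 0.6, -3.9]
grip_width: 0.0163
gripper_force: 108.7
```

Call:
arm_command(
  steps=[
    [[1,0,0,0.1,0],[1,0,0,0.05,0],[1,0,0,0,0]],
  ],
)

```text
t: 9.4
ee_pos: [0.4645, 0.28, 0.0234]
ee_rot: [0.996, -0.091, 0.0, 0.0]
wrist_force: [-4.3, -1.7, 10.3]
grip_width: 0.0163
gripper_force: 110.8
```

Touching the worktop (10 N). Back off slightly, open, and rise.

Call:
arm_command(
  steps=[
    [[1,0,0,-0.08,0],[1,0,0,0,0],[5,0,0,0,0],[5,0,0,0,0],[5,0,0,0,0],[5,0,0,0,0],[5,0,0,-1,0],[5,0,0,-2.5,0]],
  ],
)

```text
t: 10.2
ee_pos: [0.4636, 0.2792, 0.0574]
ee_rot: [0.996, -0.091, -0.002, 0.001]
wrist_force: [-0.4, 0.6, 0.9]
grip_width: 0.0504
gripper_force: 0.0
```

Call:
arm_command(
  steps=[
    [[6,0,0,-4,0],[6,0,0,-4,0],[6,0,0,-4,0],[6,0,2,-1,2.2],[6,0,4,0,2.2],[6,0,4,0,0],[6,0,0,0,0]],
  ],
)

```text
t: 10.9
ee_pos: [0.4407, 0.1769, 0.1886]
ee_rot: [0.991, -0.133, -0.0, 0.002]
wrist_force: [-0.6, -0.3, -0.6]
grip_width: 0.0597
gripper_force: 0.0
```

```bash
python3 - <<'E'
from h import *
go(.4883,.1076,.1,-14.9)
c=shot('wrist','w3')
print([proj(c,p).round(0) for p in([.51,.27,.08],[.4883,.1076,.045])])
E
```

```text
tcp [0.4407 0.1769 0.1886] yaw -15.23 tilt 0.24 d [6.41 5.4  8.89] turn -0.33 F [-0.6 -0.3 -0.6] t 10.9 w 0.05972536102097725
[array([135., 145.]), array([305., 121.])]
```

View pics/w3.png

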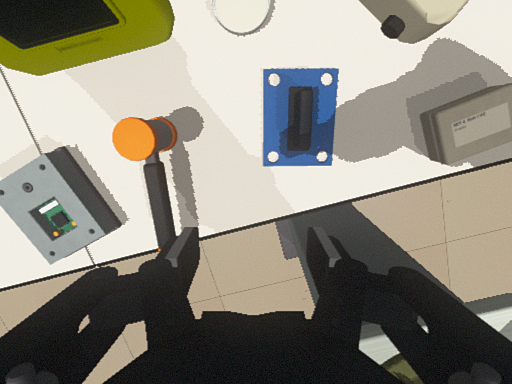

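Call:
arm_command(
  steps=[
    [[6,2.2,1.8,1.5,-0.3],[6,2.2,1.8,2.5,0],[6,2,1.8,2.5,0],[6,0,0,1,0],[6,0,0,0,0]],
  ],
)

```text
t: 11.45
ee_pos: [0.4896, 0.1147, 0.112]
ee_rot: [0.992, -0.127, -0.001, -0.0]
wrist_force: [-0.0, 0.4, -0.5]
grip_width: 0.0602
gripper_force: 0.0
```

```bash
cat >> h.py <<'E'
def blue_holes(c,area=(60,100000)):
    "hole centres (pixels) enclosed in the biggest blue blob"
    h=cv2.cvtColor(c['color'],cv2.COLOR_RGB2HSV);m=cv2.inRange(h,(100,110,30),(125,255,255))
    cs,hi=cv2.findContours(m,cv2.RETR_CCOMP,cv2.CHAIN_APPROX_NONE);hi=hi[0]
    k=max((i for i in range(len(cs)) if hi[i][3]<0),key=lambda i:cv2.contourArea(cs[i]))
    out=[]
    for i in range(len(cs)):
        if hi[i][3]==k and cv2.contourArea(cs[i])>area[0]:
            M=cv2.moments(cs[i]);out.append((M['m10']/M['m00'],M['m01']/M['m00'],M['m00']))
    return out,cs[k]
E
python3 - <<'E'
from h import *
go(.4883,.1076,.016,-14.9)
for n in('wrist','top'):
    c=shot(n,'c_'+n);H,_=blue_holes(c,(5,1));print(n,np.round(H,1).tolist())
    print([ray(c,u,v,.0025).round(4)[:2].tolist() for u,v,a in H])
E
```

```text
tcp [0.4896 0.1147 0.112 ] yaw -14.61 tilt 0.15 d [0.08 0.72 9.6 ] turn 0.29 F [-0.   0.4 -0.5] t 11.45 w 0.0601884061612591
wrist [[289.7, 229.8, 167.0], [230.1, 229.6, 171.0], [260.8, 189.1, 2199.0], [293.8, 141.5, 236.5], [228.5, 141.0, 233.0]]
[[0.4389, 0.0889], [0.4543, 0.1471], [0.4875, 0.1068], [0.524, 0.0663], [0.5396, 0.1244]]
top [[140.4, 152.9, 90.5]]
[[0.6763, 0.5297]]
```

```bash
python3 - <<'E'
from h import *
o,th,r=fit([(.044,.03),(.044,-.03),(-.044,.03),(-.044,-.03)],[(.5396,.1244),(.524,.0663),(.4543,.1471),(.4389,.0889)])
print(o,np.degrees(th),r.round(1).tolist());go(*o,.016,np.degrees(th))
E
```

```text
[0.4892   0.106675] -14.899472894494227 [[0.2, 0.0], [-0.0, -0.1], [-0.1, 0.1], [-0.1, -0.1]]
tcp [0.4901 0.116  0.1137] yaw -14.49 tilt 0.08 d [0.15 0.94 9.77] turn 0.41 F [-0.4  0.2 -0.1] t 11.55 w 0.060008012243585304
```

Call:
arm_command(
  steps=[
    [[6,0.15,0.85,1,0.35],[6,0,0,2.5,0],[6,0,0,2.5,0],[6,0,0,1.8,0],[6,0,0,1,0],[6,0,0,0.6,0],[6,0,0,0,0]],
  ],
)

```text
t: 12.25
ee_pos: [0.4893, 0.1056, 0.0189]
ee_rot: [0.992, -0.13, -0.0, 0.0]
wrist_force: [-0.8, -0.2, -0.4]
grip_width: 0.0601
gripper_force: 0.0
```

```bash
python3 - <<'E'
from h import *
go(.4892,.1067,.016,-14.9)
E
```

```text
tcp [0.4893 0.1056 0.0189] yaw -14.94 tilt 0.02 d [-0.04 -0.1   0.29] turn -0.04 F [-0.8 -0.2 -0.4] t 12.25 w 0.0601400807169806
```

Call:
arm_command(
  steps=[
    [[6,0,-0.1,0.25,0],[1,0,0,0,0],[1,0,0,0,0],[1,0,0,0,0],[1,0,0,0,0],[1,0,0,0,0],[1,0,0,0,0]],
  ],
  force=80,
)

```text
t: 12.95
ee_pos: [0.49, 0.1065, 0.0172]
ee_rot: [0.991, -0.13, 0.0, -0.0]
wrist_force: [-0.8, 0.0, 5.4]
grip_width: 0.0128
gripper_force: 78.8
```

Call:
arm_command(
  steps=[
    [[1,0,0,-0.5,0],[1,0,0,-2,0],[1,0,0,-4,0],[1,0,0,-4,0],[1,0,0,-3,0],[1,0,0,-1,0],[1,0,0,0,0]],
  ],
)

```text
t: 13.65
ee_pos: [0.4901, 0.1064, 0.1625]
ee_rot: [0.991, -0.13, 0.001, -0.0]
wrist_force: [-0.4, 0.4, -4.1]
grip_width: 0.0124
gripper_force: 78.3
```

```bash
python3 - <<'E'
from h import *
go(.4646,.4177,.14,13.8)
c=shot('wrist','w4');H,_=blue_holes(c,(30,1));print(np.round(H,1).tolist())
E
```

```text
tcp [0.4901 0.1064 0.1625] yaw -14.98 tilt 0.13 d [-10.52 -29.42   2.25] turn -28.78 F [-0.4  0.4 -4.1] t 13.65 w 0.012363571311950183
[[304.5, 159.5, 506.5], [201.3, 159.6, 520.5]]
```

Call:
arm_command(
  steps=[
    [[1,0,0,0,-5.8],[1,0,0,0,-5.8],[1,0,0,0,-5.8],[1,0,0,0,-5.8],[1,0,0,0,-5.6],[1,0,0,0,0]],
  ],
)

```text
t: 14.3
ee_pos: [0.4885, 0.106, 0.1594]
ee_rot: [0.993, 0.121, -0.002, -0.0]
wrist_force: [-0.7, -0.9, -3.8]
grip_width: 0.0127
gripper_force: 78.2
```

```bash
python3 - <<'E'
from h import *
go(.4646,.4177,.14,13.8)
E
```

```text
tcp [0.4885 0.106  0.1594] yaw 13.93 tilt 0.23 d [  5.19 -30.83   1.94] turn 0.13 F [-0.7 -0.9 -3.8] t 14.3 w 0.0127296361853525
```

Call:
arm_command(
  steps=[
    [[1,0.3,-2,0,0],[1,0.7,-4,0,0],[1,0.8,-5,0,0],[1,0.8,-5,0,0],[1,0.8,-5,0,0],[1,0.8,-5,0,0],[1,0.7,-3.3,0,0],[1,0.3,-1.5,0,0]],
  ],
)

```text
t: 15.1
ee_pos: [0.4643, 0.4195, 0.1598]
ee_rot: [0.993, 0.121, -0.001, -0.001]
wrist_force: [-0.6, -0.2, -3.6]
grip_width: 0.0127
gripper_force: 78.5
```

Call:
arm_command(
  steps=[
    [[1,0,0,1,0],[1,0,0,2,0],[1,0,0,2,0],[1,0,0,0,0],[1,0,0,0,0]],
  ],
)

```text
t: 15.6
ee_pos: [0.467, 0.4135, 0.1108]
ee_rot: [0.993, 0.119, -0.001, 0.001]
wrist_force: [0.4, -0.2, -4.4]
grip_width: 0.013
gripper_force: 78.4
```

```bash
python3 - <<'E'
from h import *
go(.4646,.4177,.065,13.8)
for n in('scene','top'):
    c=shot(n,'p_'+n);H,k=blue_holes(c,(4,1));print(n,np.round(H,1).tolist(),cv2.boundingRect(k))
c=shot('wrist','p_wrist');H,k=blue_holes(c,(30,1));print(np.round(H,1).tolist())
E
```

```text
tcp [0.467  0.4135 0.1108] yaw 13.71 tilt 0.15 d [-0.13 -0.48  4.58] turn -0.09 F [ 0.4 -0.2 -4.4] t 15.6 w 0.0129541538913651
scene [[200.3, 249.9, 23.5], [218.7, 236.6, 24.5]] (177, 225, 48, 30)
top [[140.3, 153.0, 90.5]] (130, 145, 23, 17)
[[304.1, 159.3, 475.5], [201.0, 159.7, 513.0]]
```

Call:
arm_command(
  steps=[
    [[1,-0.1,-0.4,0.8,0],[1,0,0,1.3,0],[1,0,0,1,0],[1,0,0,0.7,0],[1,0,0,0.3,0],[1,0,0,0,0],[1,0,0,0,0],[1,0,0,0,0]],
  ],
)

```text
t: 16.55
ee_pos: [0.465, 0.4193, 0.0711]
ee_rot: [0.993, 0.12, 0.0, -0.0]
wrist_force: [0.0, -0.2, -3.1]
grip_width: 0.0131
gripper_force: 78.6
```

```bash
python3 - <<'E'
from h import *
go(.4646,.4177,.067,13.82)
s=state();zc=s['ee_pos'][2]-.0172
for n in('scene','wrist'):
    c=shot(n,'q_'+n);H,k=blue_holes(c,(4 if n=='scene' else 50,1));print(n,zc,[(np.round(h,1).tolist(),ray(c,h[0],h[1],zc+.0025).round(4)[:2]) for h in H])
    R=Rotation.from_euler('z',13.82,degrees=True).as_matrix()
    for x,y in((44,30),(44,-30),(-44,30),(-44,-30)):
        p=R@[x/1e3,y/1e3,0]+[.4646,.4177,0]
        print((x,y),p[:2].round(4),'thread px',proj(c,p+[0,0,.035]).round(1),'hole px',proj(c,p+[0,0,zc+.0025]).round(1))
go(.4646,.4177,.067,13.82)
E
```

```text
tcp [0.465  0.4193 0.0711] yaw 13.84 tilt 0.05 d [-0.08  0.15  0.41] turn 0.02 F [ 0.  -0.2 -3.1] t 16.55 w 0.013089437841616007
scene 0.053854041053177835 [([200.1, 261.4, 23.5], array([0.412 , 0.4406])), ([217.9, 247.7, 22.5], array([0.4266, 0.3812]))]
(44, 30) [0.5002 0.4573] thread px [180.4 246.3] hole px [179.5 241.2]
(44, -30) [0.5145 0.3991] thread px [197.5 234.1] hole px [196.8 229. ]
(-44, 30) [0.4147 0.4363] thread px [201.8 264.9] hole px [201.2 259.9]
(-44, -30) [0.429  0.3781] thread px [218.9 251.6] hole px [218.5 246.6]
wrist 0.053854041053177835 [([304.1, 159.2, 462.5], array([0.5144, 0.4001])), ([200.9, 159.7, 503.0], array([0.4997, 0.4587]))]
(44, 30) [0.5002 0.4573] thread px [209.  154.6] hole px [203.3 159.4]
(44, -30) [0.5145 0.3991] thread px [299.6 154.7] hole px [305.7 159.5]
(-44, 30) [0.4147 0.4363] thread px [214.  272.2] hole px [209.6 289.8]
(-44, -30) [0.429  0.3781] thread px [294.2 272.3] hole px [298.9 289.9]
tcp [0.465  0.4192 0.071 ] yaw 13.84 tilt 0.05 d [-0.07  0.14  0.4 ] turn 0.02 F [ 0.   0.4 -3. ] t 16.65 w 0.01281881448245113
```

```bash
python3 - <<'E'
from h import *
def dark(c,p,r,k=5):
    u,v=np.round(p).astype(int);g=cv2.cvtColor(c['color'],cv2.COLOR_RGB2GRAY).astype(float)[v-r:v+r+1,u-r:u+r+1]
    w=np.clip(np.percentile(g,60)-12-g,0,None);yy,xx=np.mgrid[v-r:v+r+1,u-r:u+r+1];return np.array([(w*xx).sum(),(w*yy).sum()])/w.sum()
c=load('s3');R=Rotation.from_euler('z',13.82,degrees=True).as_matrix()
for x,y in((44,30),(44,-30),(-44,30),(-44,-30)):
    p=R@[x/1e3,y/1e3,0]+[.4646,.4177,.035];q=dark(c,proj(c,p),4);print('s3 pred',proj(c,p).round(1),'seen',q.round(1),'err mm',((ray(c,*q,.035)-p)[:2]*1e3).round(1))
for f in('w3','w4','q_wrist'):
  c=load(f)
  for x,y in((44,30),(44,-30),(-44,30),(-44,-30)):
    p=R@[x/1e3,y/1e3,0]+[.4646,.4177,.035];t=proj(c,p)
    if 10<t[0]<500 and 10<t[1]<370 and f=='w3':
        q=dark(c,t,7);print(f,(x,y),t.round(1),q.round(1),'err mm',((ray(c,*q,.035)-p)[:2]*1e3).round(1))
c=load('q_wrist');g=cv2.cvtColor(c['color'],cv2.COLOR_RGB2GRAY)
for u,v in((201,159),(304,159)):
    print('hole',u,v);print('\n'.join(' '.join('%3d'%a for a in r) for r in g[v-14:v+15:2,u-14:u+15:2]))
E
```

```text
s3 pred [180.4 246.3] seen [178.4 248.3] err mm [-3.2  7.5]
s3 pred [197.5 234.1] seen [196.8 235.1] err mm [-2.3  3. ]
s3 pred [201.8 264.9] seen [204.1 268. ] err mm [-11.8  -0.6]
s3 pred [218.9 251.6] seen [221.5 254.9] err mm [-13.3  -0.5]
w3 (44, -30) [ 41.2 168.2] [ 42.  166.7] err mm [ 1.2 -1.6]
w3 (-44, 30) [ 51.3 254.4] [ 51.8 253. ] err mm [ 1.6 -1.5]
w3 (-44, -30) [ 90.8 232.2] [ 91.8 231.3] err mm [ 0.7 -1.6]
hole 201 159
101 104 101 103 101  98  99  98  98  96 100  94  97  94  94
103 102 103 100 100  92  90  90  86  97  91  94  94  90  90
100 102 102  91  96 155 163 108  87  90  90  93  92  95  97
104 101  88  96 162 158 161 161 110  90  76  85  90  94  98
 99  91  80 195 158 157 157 159 114  89  73  69  86  95  91
103  79 135 204 160 154 156 160 107  86  83  71  73  88  90
101  58 204 213 156 156 155 159  86  89  86  86  76  89  93
101  64 206 216 159 156 154 159  84  91  91  85  92 117  92
104  69 132 227 157 156 158 116  85  89  88  87  86  86  92
101  75  81 231 157 156 160 156 122  88  89  87  90  90  89
 95  90  58 198 158 157 151 156 155  87  87  89  88  88  89
 9
[... 450 characters left out ...]
  49  46  61 106 141 164 135  91  98  97
 86  85  81  77  51  40  54  68 101 133 144 156 103  90 102
 87  84  75  77  62  70  70  63 128 139 141 159 130  79  98
 87  79  86  85  82  74  73 118 139 140 141 159 163  70  97
 85  67  84  87  84  85  85 146 145 140 155 160 158  67  91
 83  72  86  79  87  85  84 139 142 139 158 161 141  64  99
 87  73  87  84  83  81  77  80 129 145 157 159 112  75  96
 85  83  80  82  83  84  85  85 141 154 164 159  67  89  99
 81  77  67  80  88  88  84  80  76  78  86  67  80  97  97
 77  82  82  62  79  81  80  84  79  71  58  71  91  99  98
 89  78  84  84  72  55  48  49  50  63  73  94  91  97 101
 78  80  81  81  80  93  87  87  89  91  94  96  97  93  94
```

Call:
arm_command(
  steps=[
    [[1,-0.05,0.15,0.25,0],[1,0,0,0.25,0],[1,0,0,0,0],[1,0,0,0,0],[1,0,0,0,0]],
  ],
)

```text
t: 17.15
ee_pos: [0.4647, 0.4175, 0.0656]
ee_rot: [0.993, 0.121, 0.0, -0.0]
wrist_force: [-0.5, 0.4, -3.0]
grip_width: 0.0127
gripper_force: 78.6
```

```bash
python3 - <<'E'
from h import *
go(.4646,.4177,.066,13.82)
s=state();zc=s['ee_pos'][2]-.0172
c=shot('wrist','r_wrist');H,k=blue_holes(c,(50,1));print(zc,[(np.round(h,1).tolist(),ray(c,h[0],h[1],zc+.0025).round(4)[:2]) for h in H])
R=Rotation.from_euler('z',13.82,degrees=True).as_matrix()
for x,y in((44,30),(44,-30)):
    p=R@[x/1e3,y/1e3,0]+[.4646,.4177,0];print(p[:2].round(4),'thread',proj(c,p+[0,0,.035]).round(1),'hole',proj(c,p+[0,0,zc+.0025]).round(1))
im=c['color'].astype(int)
for u,v in((201,159),(304,159)):
    print('hole',u,v,'blue-red | gray')
    for y in range(v-14,v+8,2):
        print(y,' '.join('%3d'%(im[y,x,2]-im[y,x,0]) for x in range(u-14,u+15,2)),' | ',' '.join('%3d'%im[y,x].mean() for x in range(u-14,u+15,2)))
E
```

```text
tcp [0.4647 0.4175 0.0656] yaw 13.84 tilt 0.01 d [-0.   -0.02 -0.04] turn 0.02 F [-0.5  0.4 -3. ] t 17.15 w 0.01265496215770678
0.048445014560240064 [([304.1, 159.3, 456.0], array([0.514 , 0.3983])), ([200.9, 159.7, 506.0], array([0.4993, 0.4569]))]
[0.5002 0.4573] thread [205.2 154.5] hole [200.5 158.2]
[0.5145 0.3991] thread [298.6 154.6] hole [303.1 158.2]
hole 201 159 blue-red | gray
145  85  85  92  91  88  92  88  92  94  89  89  95  92  93  91  |  111 109 108 110 106 108 108 109 108 108 108 107 104 106 104
147  84  84  86  87  91  89  83  79  90  95  91  96  92  93  94  |  110 109 112 107 109 111 107 101 105 104 108 101 103 106 102
149  87  85  87  75  26   4  -1  -5   1  28  73  98  90  95  96  |  112 112 114  98  95  88  94  92  84  78  92 104 108 103 101
151  87  87  74  24   3   0   2   4   0   0  -1  70  96  90 106  |  109 107  98  89 165  88  91  90  76  70  53  85 106 103 108
153  86  80  31   1   5   4   1  -1   2   4   2  -3  74  93 101  |  111 102  76 154 158  98  92  87  77  69  63  46  92 102 111
155  89  60  12   2   4   8   3   1   2  -1   0  -2   5  94  94  |  1
[... 1435 characters left out ...]
  94  99  76  78  61  66  61  89 136 142 140 141 124  90 111
157  96  80   6   6   4   5   5   6   5   4   5   5   5  55 102  |   97  85  86  87  75  84 102 133 143 136 140 141 166  77 110
159  97  65   5   6   5  10   5   9   5   5   2   6   6  46 100  |   96  78  84  87  87  83  92 143 138 139 138 144 162  75 110
161 100  59   4   5   5   4   8   5  10   7   5   6  13  52 105  |   94  80  80  86  83  79 129 142 140 141 136 139 144  65 106
163  98  79   1   2   6   5   6   7   6   7   7   4  21  73 102  |   98  84  85  84  81  86 142 140 136 139 135 141 103  81 108
165  93  90  10   5   6   6   4   6  10   7   4   5  40  93 105  |   96  85  84  85  87  81  88 141 136 138 141 140  66  95 112
```

Call:
arm_command(
  steps=[
    [[1,0.18,0.07,0,0],[1,0,0,0,0],[1,0,0,0,0],[1,0,0,0,0],[1,0,0,0,0]],
  ],
)

```text
t: 17.7
ee_pos: [0.4665, 0.4172, 0.0656]
ee_rot: [0.993, 0.121, -0.0, -0.0]
wrist_force: [-0.7, 0.1, -3.0]
grip_width: 0.0127
gripper_force: 78.6
```

```bash
python3 - <<'E'
from h import *
go(.4646,.4177,.066,13.82)
s=state();zc=s['ee_pos'][2]-.0172
c=shot('wrist','u_wrist');H,k=blue_holes(c,(50,1));print(zc,np.round(H,1).tolist())
R=Rotation.from_euler('z',13.82,degrees=True).as_matrix()
for x,y in((44,30),(44,-30)):
    p=R@[x/1e3,y/1e3,0]+[s['ee_pos'][0],s['ee_pos'][1],0];print('thread-hole ideal',(proj(c,p+[0,0,.035])-proj(c,p+[0,0,zc+.0025])).round(1))
im=c['color'].astype(int)
for u,v in((201,159),(304,159)):
    for y in range(v-14,v+8,2):
        print(y,' '.join('%3d'%(0 if im[y,x,2]-im[y,x,0]>35 else im[y,x].mean()) for x in range(u-14,u+15,2)))
    print()
c=shot('scene','u_scene');H,k=blue_holes(c,(4,1));print(np.round(H,1).tolist());im=c['color'].astype(int)
for h in H:
    u,v=np.round(h[:2]).astype(int)
    for y in range(v-5,v+8): print(y,' '.join('%3d'%(0 if im[y,x,2]-im[y,x,0]>35 else im[y,x].mean()) for x in range(u-5,u+6)))
    print(u)
E
```

```text
tcp [0.4665 0.4172 0.0656] yaw 13.85 tilt 0.0 d [-0.17 -0.09 -0.04] turn 0.03 F [-0.7  0.1 -3. ] t 17.7 w 0.012671080019230977
0.04842582136459112 [[304.1, 159.2, 462.0], [200.9, 159.7, 506.0]]
thread-hole ideal [ 4.6 -3.6]
thread-hole ideal [-4.5 -3.6]
145   0   0   0   0   0   0   0   0   0   0   0   0   0   0   0
147   0   0   0   0   0   0   0   0   0   0   0   0   0   0   0
149   0   0   0   0  99  92  91  92  94  89   0   0   0   0   0
151   0   0   0  93 118  87  93  89  83  71  56   0   0   0   0
153   0   0  74 159 120 100  90  85  73  63  45  48   0   0   0
155   0   0 104 164 159 162  90  81  75  71  54  46  78   0   0
157   0  75 144 155 161 156  89  83  73  70  74  57 110   0   0
159   0  72 145 161 159 111  89  91  90  74  72  99 151   0   0
161   0   0 103 160 158 114  90  93  92  86 125 154 158   0   0
163   0   0  71 157 160 109  88  89  87  87  90  94 156   0   0
165   0   0  60 136 157  97  90  91  85  87  82  90 155   0   0

145   0   0   0   0   0   0   0   0   0   0   0   0   0   0   0
147   0   0   0   0   0   0   0   0   0   0   0   0   0   0   0
149   0   0  
[... 1164 characters left out ...]
  95  86  79  77  75
269  87  89 101 124 133 131 123  92  78  76  75
201
243  62  61  62  62  66  86 111 122 126 127 126
244   0   0   0   0   0   0  84 104 121 126 127
245   0   0   0   0   0   0   0   0 111 121 125
246   0   0   0   0   0   0   0   0   0   0 120
247   0   0   0   0   0  71  79   0   0   0   0
248   0   0   0  71  68  75  84  97   0   0   0
249   0   0   0  77  70  69  76  88   0   0   0
250   0   0   0   0   0  76   0   0   0   0  88
251   0   0   0   0   0   0   0   0  82  94  99
252   0   0   0   0   0   0   0  80 111 118  93
253   0   0   0   0   0   0  73  79  85  85  78
254   0   0   0   0  68  70  77  80  84  78  74
255   0   0   0  68  72  78  79  80  89  78  73
218
```

Call:
arm_command(
  steps=[
    [[1,0.05,0,0,0],[1,0,0,0,0],[1,0,0,0,0],[1,0,0,0,0],[1,0,0,0,0]],
  ],
)

```text
t: 18.3
ee_pos: [0.4671, 0.4173, 0.0656]
ee_rot: [0.993, 0.121, 0.0, -0.0]
wrist_force: [0.3, 0.3, -3.4]
grip_width: 0.0125
gripper_force: 78.6
```

```bash
python3 - <<'E'
from h import *
go(.467,.4172,.066,13.82);print(hand_in())
E
```

```text
tcp [0.4671 0.4173 0.0656] yaw 13.84 tilt 0.0 d [-0.01  0.01 -0.04] turn 0.02 F [ 0.3  0.3 -3.4] t 18.3 w 0.012477729740094142
the job is handed in; nothing more can be done
None
```

I handed the job in at 18.3 s (limit 48 s): pin pressed home and looking flush, mallet standing on the worktop clear of the housing, and cover held level about 14 mm above it; the two front holes line up to within 1 mm in the wrist image, while the rear two, out of clear view, are inferred from the cover's geometry and its yaw.

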